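# Cap a vial in the guarded press

## Robot

A 7-joint arm with a two-finger parallel gripper is mounted at the origin on a cart in front of the work surface, level with it; the furniture and walls round the work are solid. World frame = base frame: x ahead of the robot, y to its left, z up, the work surface at z = 0. Lengths are in mm, angles in rad, forces in N, time in s.
With the tool pointing down it reaches from about 400 to 875 mm from the base axis. Payload 4.4 kg.
Tool frame: the origin (TCP) lies at the very end of the fingers, on their centre line; the grasp point (between the pads) lies 19 mm behind it; y points along the fingers, x is the direction in which the jaws open and shut, and the axes are right-handed (so a half turn about y gives the same grasp; the last joint's range is limited). The gripper opens to 85 mm and grips with 20 to 120 N. Pads are 22 mm wide; open, the fingers measure 114 mm over their backs; the gripper's body (76 mm by 85 mm) begins 54 mm behind the grasp point. The pads swing forward as they close: fully open they stand 13 mm farther back than shut.
Start: joints at [-1.34, 0.628, 0.038, 1.517, -0.027, 0.996, -0.02], TCP at [190.076, 621.602, 231.313] pointing down, gripper open.
Joint ranges: [-3.06, 3.06], [-0.37, 2.12], [-1.25, 1.32], [0.18, 2.47], [-1.1, 4.24], [0.23, 1.98], [-2.94, 2.94]. Speed limits (rad/s): [2.57, 2.57, 3.14, 3.14, 3.14, 3.14, 3.14].

## Interface

Orientations are given as [roll, pitch, yaw] about the fixed x, y, z axes, in that order (R = Rz(yaw) Ry(pitch) Rx(roll)).
In Python, from cell import ctrl, get_image, nets gives the robot as it stands. The module is installed in compiled form; this text tells all that it offers.
- The arm moves only by the tool step_arm, never from a script. Its argument "moves" is text: rows parted by semicolons, each of 7 numbers parted by spaces: the shift along the tool's x, y, z normalised to -1 to 1, where 1 is 0.05 m, then the turn, a rotation vector about the tool's x, y, z normalised to -1 to 1, where 1 is 0.12 rad, then the opening, from 0 (shut) to 1 (fully open). A call has 1 to 20 rows; each row shifts and turns the commanded pose from where the row before left it, along the tool's axes as they then stand; what a row does not reach is not made up. A row lasts 1/10 s, in which the tool goes at most 50 mm and 8.59 degrees, less where a joint would pass 70% of its speed; a pose out of reach is approached as far as the arm can. A call with a number of a shift or a turn outside -1 to 1 is refused whole. A call with a gripper value outside its range is refused whole. The fingers move at their own pace and stop on an object; the grip force is fixed at half the most. Time passes only in rows, so rows that do not move let the fingers close. It gives the time, the measured TCP pose, the force and the opening at its end, in the units of the state.
- ctrl.read_state(): the state, without advancing time (a new reading comes with each control period).
- get_image(name): name is "side" or "top"; returns a dict with "color" (400x640x3 uint8, blue, green, red), "vertical_fov" (degrees; the focal length in pixels is half the picture's height over the tangent of half this angle, whatever the lens; pixels are square), "cx", "cy" (the principal point, pixels), "R" (3x3) and "t" (3): a world point X has camera coordinates R X + t. Camera axes: x right, y down, z forward; pixel columns grow to the right and rows downward; lengths in mm; the calibration is good to about 2 mm. A picture is of the moment at which its call begins. There is no depth.
- ctrl.finish_job(): hands the job in, once; it reports no verdict.
Trained networks look in a picture, given as the dict that the camera call returned (one of the last four; its "shot" number tells which), for a name from the list of things; names that differ only in an ending like _2 or _b are one class to them, and where a whole thing is asked for, a point or a joint stands for the part that bears it (a point fixed in the world has none). Each returns a list of dicts, best first, with "conf" (0 to 1); they miss things now and then, are a little off and sometimes report something else, mostly with a low value. They report only what shows in the picture. A call takes as long as a camera call.
- nets.find_in(picture, target): "position" ([x, y, z] in mm, in world coordinates, good to about 4 mm: the middle of the surface that is visible of it).
- nets.cut_out(picture, target): "pixels" (400x640 bool, what is visible of it).
- nets.place_of(picture, target): "position" ([x, y, z] in mm, in world coordinates, good to about 4 mm: a listed point, or the origin of a listed thing).
The state is a dict: "clock": time; "qpos": joint angles; "qd": joint speeds; "tau": joint torques, N m; "eef_pos": TCP position; "tool_rot": TCP orientation; "force": force on the tool from outside, world axes, zero at the start; "torque": the same for the moment, N m; "width": finger opening in mm.
Only numpy, scipy, OpenCV 4.12 (cv2) and the standard library are available. Lean on these libraries where they do the work, as an engineer would, in place of code of your own. Each camera call takes 0.05 s, during which the arm holds its last target.

## Task

Cap the vial in the bench press: push the black round knob of the loading shuttle until the shuttle is fully home and the vial stands under the ram, then reach down through the orange-edged window in the clear guard and press the red lever paddle all the way down with the fingertips, so that the blue cap snaps on. Let the paddle come back up and leave the shuttle home. Only push and press: do not touch the guard or the vial, do not press the paddle before the shuttle is home, lift nothing, and leave the other things on the desk where they are.

Things in the scene. Friction and masses are not known exactly. Their poses are not given: they have to be found in the camera images.
- press: Grey bench-top vial capping press, fixed to the desk; base 195 x 120 mm, whole height 151 mm. Origin on the desk surface, straight below the ram's axis; x points to the back of the press (away from the operator), y to the loading side on its left, z up. Base plate from x = -110 to 85 mm, y = -60 to 60 mm; the guide rail for the shuttle lies along +y to y = 155 mm (top 22 mm high). The press stands turned by up to about 20 degrees about the vertical.
- guard: Clear plastic hood in an aluminium frame, fixed on the press, same origin and axes as press: x = -108 to 55 mm, y = -58 to 58 mm, top face 149 mm above the desk. A window in its flat top gives access to the paddle; a gap 60 mm wide and 82 mm tall in its left (+y) side lets the vial through. It must not be touched.
- window (a point): Centre of the guard's top window, at the height of the upper rim of its orange edging, 150.5 mm above the desk; the axes are those of the press. The clear opening is 70 mm along x and 80 mm along y, its rim 7 mm thick.
- paddle_top (a point): Centre of the top face of the red lever paddle (36 mm along x, 42 mm along y), right under the middle of the window, 20 mm below its rim when up. z is the paddle's outward normal.
- lever (a joint): Lever angle, rad: 0 = up (at rest), 0.2 = at its bottom stop, where the paddle's centre is 19 mm lower, 111 mm above the desk, and the paddle slopes 0.2 rad down towards the front. The lever pivots 95 mm behind the paddle's centre, so a broad fingertip bears on the paddle's rear half at the bottom and need go down only about 17 mm there; a spring brings it back up; it takes about 4 N at the top and up to about 10 N at the bottom, when the cap goes on. It drives the ram.
- knob_face (a point): Centre of the flat outer face (facing +y of the press) of the shuttle's round black knob, 40 mm across and 10 mm thick, 34 mm above the desk. Behind it a thin rod joins it to the shuttle. Pushed towards -y of the press it takes the shuttle in; at home the face is 125 mm from the ram's axis, 67 mm outside the guard. The shade of the desk lamp hangs over the desk behind the knob and the press, its underside about 0.55 m above the desk: lift the tool no higher than needed there.
- shuttle (a joint): Travel of the shuttle, m: 0 = out at the loading place, 0.085 = home against its stop, vial under the ram. It slides with about 1.5 N of friction and stays where it is left.
- vial: Small clear glass vial, 23 mm across and 46 mm tall, standing loose in the shuttle's black cup (16 mm deep) with its blue cap set on top; origin at the centre of its underside, 30 mm above the desk. The cap's top is 81.5 mm above the desk before capping. Not to be touched.
- cap (a joint): How far the blue cap has been pushed onto the vial, m: 0 = only set on, 0.005 = snapped fully on; it stays where it is pushed.
- vial_rack: White eight-place vial rack 75 x 142 x 24 mm with three capped vials (about 53 mm high over all), on the right; origin at the centre of its underside. Bystander, fixed.
- cap_tray: Grey tray 70 x 100 x 16 mm with spare blue caps, on the left; origin at the centre of its underside. Bystander, fixed.
- reagent_c: Small bottle with a red cap, 40 mm across and 85 mm tall, standing loose on the right; origin at the centre of its underside. Bystander.
- marker_black: Red and white marker pen, 135 mm long and 17 mm thick, lying loose at the far right of the desk; origin at the centre of its underside. Bystander.

How it is judged (in metres and radians):
On the way, in this order (a step that is already met when the one before it is completed fails the run):
1. the shuttle is home, with the cap not yet pressed on (value of joint shuttle above 0.082 m and value of joint cap below 0.001 m and value of joint lever below 0.03 rad), for 0.1 s.
2. the fingers press the paddle right down and the cap is on (value of joint lever above 0.18 rad and value of joint cap above 0.0038 m and value of joint shuttle above 0.082 m and contact force between the fingers and press above 1 N), for 0.1 s.
At the end, for the whole second after the job is handed in: The shuttle is home (within 3 mm of its stop), the cap is pushed on (at least 3.8 of 5 mm), the paddle is back up (lever under 0.03 rad) and the vial stands upright and still in its cup under the ram (value of joint shuttle above 0.082 m and value of joint cap above 0.0038 m and value of joint lever below 0.03 rad and angle between vial's own z axis and vertical below 0.1 rad and horizontal distance between vial and press below 0.006 m and height (world z) of vial below 0.034 m and linear speed of vial below 0.02 m/s); the robot touches nothing.
It fails at once if the robot touches the guard (contact force between any of the fingers, the arm and guard above 0.5 N).
It fails at once if the robot touches the vial or its cap (contact force between any of the fingers, the arm and vial above 0.3 N).
It fails at once if the vial is lifted or tipped in its cup (height (world z) of vial above 0.038 m or angle between vial's own z axis and vertical above 0.3 rad).
It fails at once if the paddle is pressed while the shuttle is not home (value of joint lever above 0.05 rad and value of joint shuttle below 0.08 m).
It fails at once if a bystander is moved or struck (distance of any of reagent_c, marker_black from where it was at the start of the episode above 0.01 m or contact force between anything else and vial_rack above 2 N or contact force between anything else and cap_tray above 2 N).
It also fails if it takes over 45 s, if anything falls off the work surface, if the arm or the gripper's body presses on something with over 40 N, if the wrist force passes 120 N, or if a joint passes its speed limit or range.

## Working session

There is one attempt and no reset: what is moved stays moved. The work goes in short steps, Python scripts to look and compute and a tool call to move; the robot and the scene stay as the last step left them, time stands still between calls to the robot, and variables do not carry over. Pictures are saved under pics/ and viewed, and the job is handed in when it is done.

Besides the shell and the picture viewer there is one more tool, called after ">>>" as a command line: name --argument value ..., lists and objects as JSON in quotes. step_arm: Moves the arm, as the interface text tells. Scaled input: -1 to 1 covers 0.05 m each way for a shift and 0.12 rad each way for a turn. Its arguments: {"type":"object","properties":{"moves":{"type":"string"}},"required":["moves"]}

```bash
mkdir -p pics; python3 - <<'E'
from cell import ctrl,get_image,nets
import cv2
s=ctrl.read_state(); print({k:s[k] for k in('clock','eef_pos','tool_rot','force','width')})
for n in('side','top'):
    p=get_image(n); cv2.imwrite(f'pics/{n}0.png',p['color'])
    print(n,p['vertical_fov'],p['cx'],p['cy'],p['R'],p['t'])
    for t in('press','window','paddle_top','knob_face','vial','cap_tray','vial_rack','reagent_c','guard'):
        r=nets.place_of(p,t); print(t,[(x['position'],round(x['conf'],2)) for x in r[:2]])
E
```

```text
{'clock': 0.0, 'eef_pos': array([189.88666195, 621.01137053, 230.39097957]), 'tool_rot': array([-1.57078828,  0.00184994,  1.27396913]), 'force': array([-0.70036384, -0.1971313 ,  0.59370992]), 'width': 85.27450863904886}
side 51.29009614947909 316.3995086673546 207.4968933670411 [[ 0.9661715  -0.25767369 -0.01081186]
 [-0.16532127 -0.58662166 -0.79280761]
 [ 0.19794319  0.76777555 -0.60937607]] [-483.3741309   193.5588861  1490.23734998]
press [([520.7, 35.7, -3.1], 0.96)]
window [([473.0, 42.0, 146.7], 0.86)]
paddle_top [([471.3, 39.6, 133.0], 0.62), ([420.9, -418.5, -0.1], 0.37)]
knob_face [([519.3, 253.7, 33.3], 0.44)]
vial []
cap_tray [([483.2, 475.1, 1.4], 0.79)]
vial_rack [([448.2, -268.7, -1.8], 0.95)]
reagent_c [([422.7, -416.9, 1.0], 0.85)]
guard [([519.2, 38.5, 2.3], 0.84)]
top 50.256566795935925 320.83787460180474 191.56490924834816 [[-0.00822884 -0.99994984 -0.00570989]
 [-0.99521877  0.00874539 -0.09727851]
 [ 0.09732356  0.0048821  -0.99524082]] [  17.97689471  500.07039286 1444.43422405]
press [([521.5, 36.3, 0.0], 0.68)]
window [([470.9, 39.4, 153.2], 0.72)]
paddle_top [([471.4, 43.2, 127.4], 0.45)]
knob_face [([522.1, 248.4, 30.2], 0.45), ([478.6, 474.4, -1.2], 0.28)]
vial [([520.1, 125.9, 27.5], 0.57)]
cap_tray [([479.8, 477.1, -1.0], 0.6)]
vial_rack [([449.3, -269.0, 1.4], 0.65)]
reagent_c [([522.6, 41.8, 2.3], 0.64), ([425.2, -419.6, 3.2], 0.56)]
guard [([518.4, 39.3, 0.0], 0.75)]
```

View pics/side0.png

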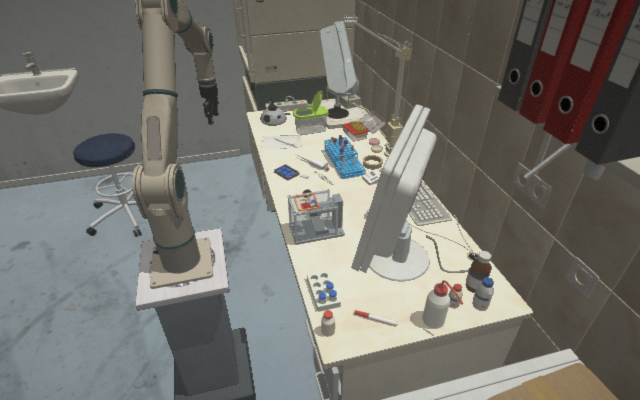

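View pics/top0.png

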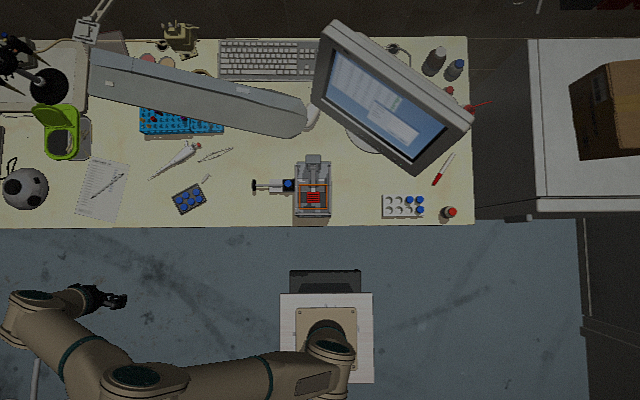

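```bash
cat > h.py <<'E'
import numpy as np, cv2
def cam(p):
    f=200/np.tan(np.radians(p['vertical_fov'])/2); return f,p['cx'],p['cy'],np.array(p['R']),np.array(p['t'])
def proj(p,X):
    f,cx,cy,R,t=cam(p); c=np.atleast_2d(X)@R.T+t; return np.c_[cx+f*c[:,0]/c[:,2],cy+f*c[:,1]/c[:,2]]
def onz(p,uv,z):
    f,cx,cy,R,t=cam(p); d=R.T@np.array([(uv[0]-cx)/f,(uv[1]-cy)/f,1]); o=-R.T@t; return o+d*(z-o[2])/d[2]
E
python3 - <<'E'
from cell import ctrl,get_image,nets
from h import *
p=get_image('top'); q=get_image('side')
a=p['color'][140:230,235:345]; cv2.imwrite('pics/t1.png',cv2.resize(a,None,fx=7,fy=6.6 and 7,interpolation=cv2.INTER_CUBIC)[:600])
a=q['color'][180:250,270:355]; cv2.imwrite('pics/s1.png',cv2.resize(a,None,fx=8,fy=8,interpolation=cv2.INTER_CUBIC))
for n,pic in(('top',p),('side',q)):
  for t in('window','paddle_top','knob_face','vial','shuttle'):
    for fn in(nets.find_in,nets.place_of):
        if t=='shuttle' and fn is nets.place_of: continue
        r=fn(pic,t); print(n,t,fn.__name__,[(x['position'],round(x['conf'],2)) for x in r[:2]])
  for t in('window','paddle_top','knob_face'):
    r=nets.cut_out(pic,t)
    if r:
      m=np.argwhere(r[0]['pixels']); print(n,t,r[0]['conf'],len(m),m.min(0),m.max(0),m.mean(0))
E
```

```text
top window call [([513.0, 40.5, 150.6], 0.59)]
top window call [([462.3, 39.8, 151.6], 0.81)]
top paddle_top call [([471.4, 42.7, 130.0], 0.54)]
top paddle_top call [([470.5, 40.9, 129.8], 0.56)]
top knob_face call [([521.0, 161.6, 32.5], 0.58)]
top knob_face call [([521.4, 250.4, 33.8], 0.63)]
top vial call [([517.6, 121.4, 80.0], 0.63)]
top vial call [([518.2, 123.7, 29.2], 0.4)]
top shuttle call [([519.9, 161.5, 39.6], 0.65), ([577.4, -411.7, 13.8], 0.41)]
top window 0.8 1334 [164 293] [216 331] [187.73388306 312.04722639]
top paddle_top 0.73 204 [186 305] [203 320] [196.04901961 312.76470588]
top knob_face 0.55 178 [179 252] [190 293] [184.98314607 273.24157303]
side window call [([488.1, -17.7, 113.4], 0.57)]
side window call [([470.9, 39.8, 150.7], 0.68)]
side paddle_top call [([481.9, 37.4, 128.0], 0.53)]
side paddle_top call [([469.3, 40.8, 132.8], 0.62), ([518.6, 37.5, 0.4], 0.33)]
side knob_face call []
side knob_face call [([519.0, 255.8, 35.5], 0.59), ([448.7, -270.9, -0.2], 0.47)]
side vial call [([489.0, -16.2, 110.9], 0.66)]
side vial call []
side shuttle call []
side window 0.73 2082 [189 288] [241 337] [214.8568684  312.97982709]
side paddle_top 0.42 86 [202 300] [208 316] [204.98837209 307.36046512]
```

View pics/t1.png

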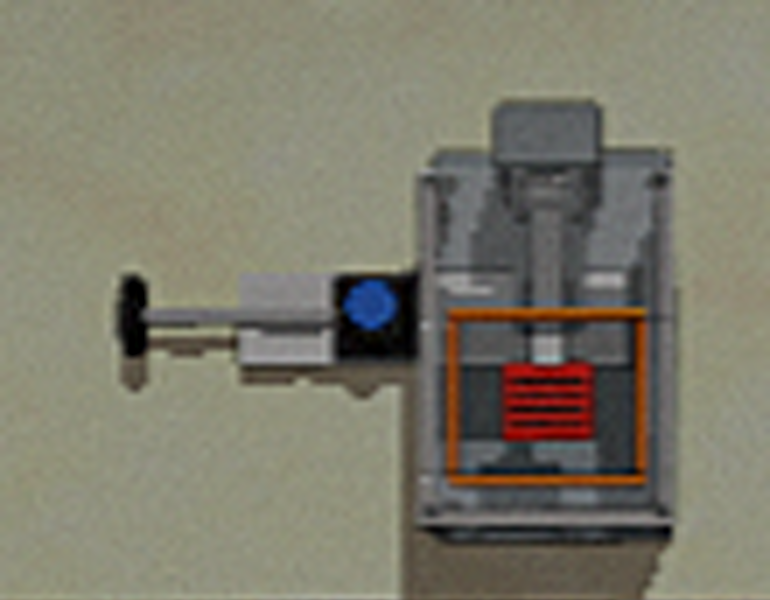

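View pics/s1.png

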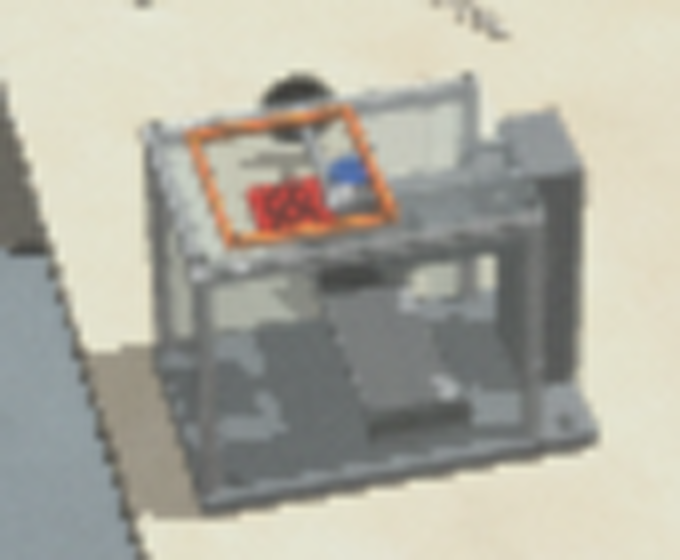

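```bash
python3 - <<'E'
from cell import get_image
from h import *
from scipy.optimize import least_squares
p=get_image('top'); q=get_image('side')
T=lambda x,y:(235+(x+.5)/7-.5,140+(y+.5)/7-.5)
S=lambda x,y:(270+(x+.5)/8-.5,180+(y+.5)/8-.5)
# window opening inner corners, press frame about window centre (-50?,0)
for n,c in(('BL',(459,321)),('BR',(637,321)),('FL',(460,474)),('FR',(637,474))): print('top win',n,onz(p,T(*c),150.5).round(1))
for n,c in(('BL',(346,112)),('BR',(387,216)),('FL',(200,137)),('FR',(234,238))): print('side win',n,onz(q,S(*c),150.5).round(1))
print('paddle', [onz(p,T(*c),130.5).round(1) for c in((503,362),(593,362),(503,440),(593,440),(548,401))])
print('knob face ends', [onz(p,T(*c),z).round(1) for c,z in(((118,316),34),((120,278),34),((120,356),34))])
print('cap',onz(p,T(370,304),81.5).round(1))
print('rail end',[onz(p,T(*c),22).round(1) for c in((240,272),(240,364))])
print('colum base back corners',[onz(p,T(*c),12).round(1) for c in((430,150),(672,150))])
print('base side front',[onz(q,S(*c),0).round(1) for c in((205,510),(597,440))])
E
```

```text
top win BL [507.9  78.2 150.5]
top win BR [507.2  -2.  150.5]
top win FL [438.9  78.  150.5]
top win FR [438.2  -1.3 150.5]
side win BL [507.4  72.2 150.5]
side win BR [505.  -10.1 150.5]
side win FL [437.5  71.4 150.5]
side win FR [435.4  -7.1 150.5]
paddle [array([491.1,  59.2, 130.5]), array([490.8,  18.2, 130.5]), array([455.4,  59.4, 130.5]), array([455.1,  18.4, 130.5]), array([473.1,  38.8, 130.5])]
knob face ends [array([525. , 251.6,  34. ]), array([543.7, 250.8,  34. ]), array([505.3, 250.5,  34. ])]
cap [524.2 124.1  81.5]
rail end [array([547.7, 193.4,  22. ]), array([502. , 193.2,  22. ])]
colum base back corners [array([609.7,  99.8,  12. ]), array([608.5, -21.1,  12. ])]
base side front [array([414. , -15.4,   0. ]), array([605.8, -17.6,   0. ])]
```

```bash
python3 - <<'E'
from cell import get_image
from h import *
p=get_image('top')
for u in((305,130),(290,138),(200,108),(90,93),(90,50),(310,110)): print(u,onz(p,u,550).round(),onz(p,u,600).round())
E
```

```text
(305, 130) [588.  45. 550.] [575.  43. 600.]
(290, 138) [570.  79. 550.] [558.  75. 600.]
(200, 108) [640. 282. 550.] [625. 267. 600.]
(90, 93) [678. 532. 550.] [661. 504. 600.]
(90, 50) [779. 537. 550.] [756. 508. 600.]
(310, 110) [633.  34. 550.] [619.  33. 600.]
```

>>> step_arm --moves "0 0 0 0 -0.82 0 0; 0 0 0 0 -0.82 0 0; 0 0 0 0 -0.83 0 0; -0.3 0 -0.3 0 0 0 0; -0.54 0 -0.56 0 0 0 0; -0.54 0 -0.56 0 0 0 0; -0.54 0.1 -0.56 0 0 0 0; -0.54 0.2 -0.56 0 0 0 0"

```text
clock: 3.25
eef_pos: [319.4, 496.6, 217.0]
tool_rot: [-1.573, -0.001, 1.567]
force: [-0.2, 0.7, -0.4]
width: 0.1
```

>>> step_arm --moves "-0.53 0.28 -0.58 0 0 0 0; -0.53 0.28 -0.58 0 0 0 0; -0.53 0.28 -0.58 0 0 0 0; -0.53 0.28 -0.58 0 0 0 0; -0.53 0.28 -0.58 0 0 0 0; -0.53 0.28 -0.58 0 0 0 0; -0.3 0.28 -0.5 0 0 0 0; 0 0 0 0 0 0 0"

```text
clock: 4.05
eef_pos: [520.1, 317.1, 116.6]
tool_rot: [-1.572, 0.005, 1.559]
force: [0.3, -1.0, -0.5]
width: -0.0
```

```bash
python3 - <<'E'
from cell import get_image,ctrl
from h import *
p=get_image('top');q=get_image('side');s=ctrl.read_state();print(s['clock'],s['eef_pos'],s['force'])
print(proj(p,s['eef_pos']),proj(q,s['eef_pos']))
a=p['color'][130:230,180:345]; cv2.imwrite('pics/t2.png',cv2.resize(a,None,fx=4.8,fy=4.8,interpolation=cv2.INTER_CUBIC))
a=q['color'][90:250,220:400]; cv2.imwrite('pics/s2.png',cv2.resize(a,None,fx=3.7,fy=3.7,interpolation=cv2.INTER_CUBIC))
E
```

```text
4.15 [516.49370038 322.43876071 117.98738184] [-0.34065935  0.65853498  0.30812161]
[[225.16602399 184.57231531]] [[300.21017259 166.37829989]]
```

View pics/t2.png

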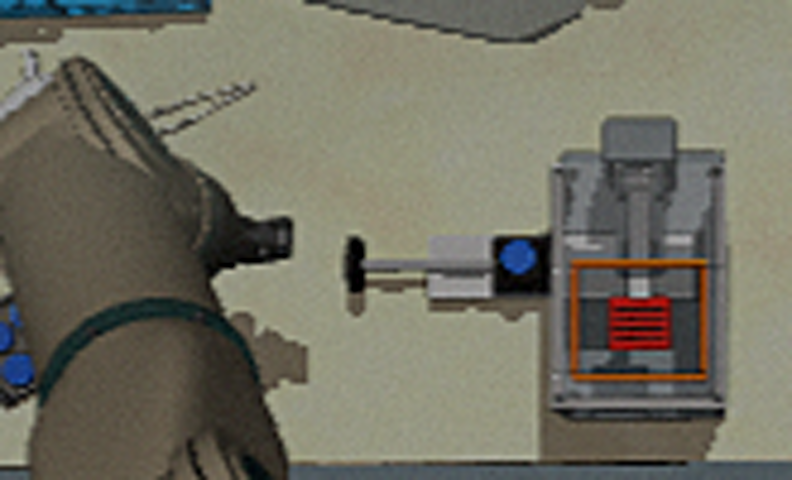

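View pics/s2.png

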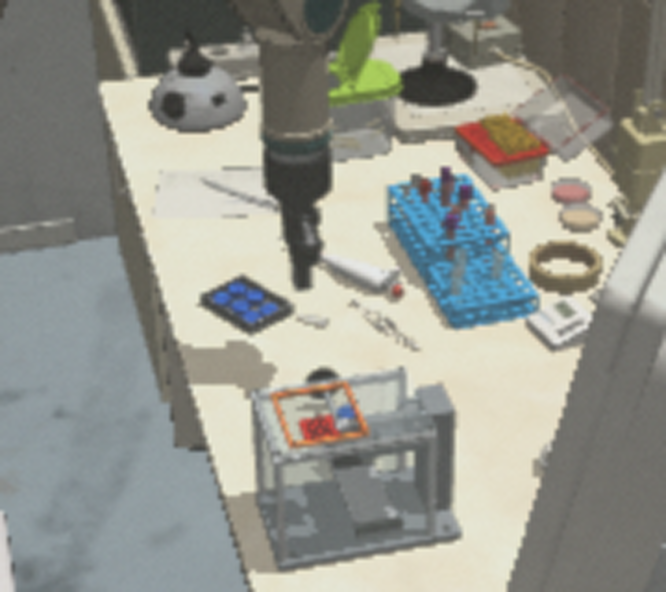

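>>> step_arm --moves "0 0 0 0 0 0 0; 0 0 0 0 0 0 0"

```text
clock: 4.35
eef_pos: [515.1, 325.7, 118.9]
tool_rot: [-1.571, -0.001, 1.572]
force: [-0.7, -0.1, 1.2]
width: 0.2
```

>>> step_arm --moves "0 0 0 0 0 0 0"

```text
clock: 4.45
eef_pos: [515.3, 325.5, 118.9]
tool_rot: [-1.571, -0.001, 1.572]
force: [-0.2, -0.7, -0.7]
width: -0.0
```

>>> step_arm --moves "0 0.44 -0.1 0 0 0 0; 0 0.44 -0.08 0 0 0 0; 0 0.44 0 0 0 0 0; 0 0.42 0 0 0 0 0; 0 0 0 0 0 0 0; 0 0 0 0 0 0 0; 0 0 0 0 0 0 0"

```text
clock: 5.15
eef_pos: [525.6, 325.3, 32.7]
tool_rot: [-1.573, -0.001, 1.571]
force: [0.1, -0.6, 0.5]
width: 0.1
```

```bash
python3 - <<'E'
from cell import get_image,ctrl
from h import *
p=get_image('top');q=get_image('side');s=ctrl.read_state();print(s['clock'],s['eef_pos'],s['force'])
a=p['color'][130:230,180:345]; cv2.imwrite('pics/t3.png',cv2.resize(a,None,fx=4.8,fy=4.8,interpolation=cv2.INTER_CUBIC))
a=q['color'][120:250,240:370]; cv2.imwrite('pics/s3.png',cv2.resize(a,None,fx=4.6,fy=4.6,interpolation=cv2.INTER_CUBIC))
print(proj(q,s['eef_pos']))
for pic in(p,q): print([(x['position'],x['conf']) for x in nets.place_of(pic,'knob_face')[:2]]) if 0 else None
E
```

```text
5.25 [525.68805513 325.08129528  32.68389754] [ 0.42331742 -0.65379604  0.06693344]
[[302.78978919 182.3821178 ]]
```

View pics/t3.png

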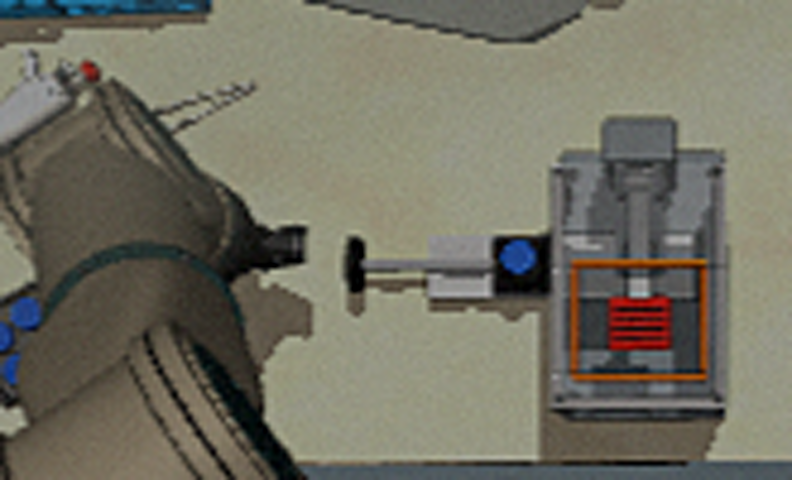

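View pics/s3.png

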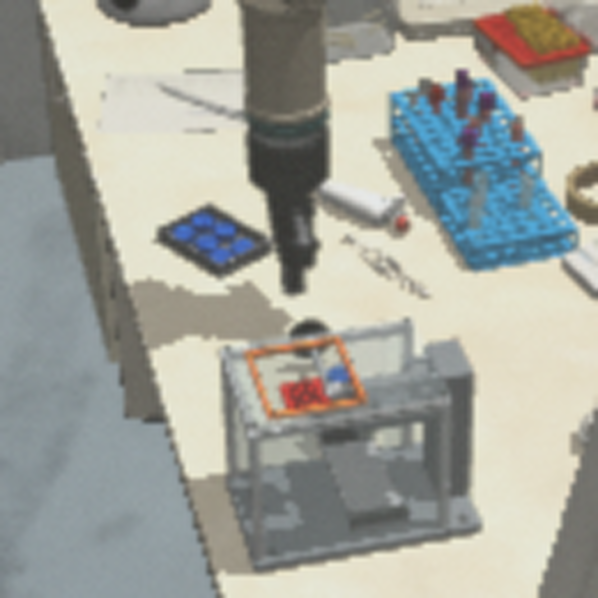

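>>> step_arm --moves "-0.2 0 0 0 0 0 0; -0.2 0 0 0 0 0 0; -0.2 0 0 0 0 0 0; -0.2 0 0 0 0 0 0; -0.12 0 0 0 0 0 0; -0.08 0 0 0 0 0 0; -0.08 0 0 0 0 0 0; -0.08 0 0 0 0 0 0; -0.08 0 0 0 0 0 0; -0.08 0 0 0 0 0 0"

```text
clock: 6.25
eef_pos: [524.9, 259.1, 31.3]
tool_rot: [-1.571, -0.001, 1.571]
force: [-0.3, 1.6, -0.7]
width: -0.1
```

>>> step_arm --moves "-0.1 0 0 0 0 0 0; -0.1 0 0 0 0 0 0; -0.1 0 0 0 0 0 0; -0.1 0 0 0 0 0 0; -0.1 0 0 0 0 0 0; -0.1 0 0 0 0 0 0; -0.1 0 0 0 0 0 0; -0.1 0 0 0 0 0 0"

```text
clock: 7.05
eef_pos: [524.7, 218.0, 31.3]
tool_rot: [-1.57, 0.0, 1.57]
force: [-1.3, 1.9, -0.8]
width: -0.1
```

```bash
python3 - <<'E'
from cell import get_image,ctrl
from h import *
p=get_image('top');q=get_image('side');s=ctrl.read_state();print(s['clock'],s['eef_pos'],s['force'])
a=p['color'][130:230,180:345]; cv2.imwrite('pics/t4.png',cv2.resize(a,None,fx=4.8,fy=4.8,interpolation=cv2.INTER_CUBIC))
a=q['color'][120:250,240:370]; cv2.imwrite('pics/s4.png',cv2.resize(a,None,fx=4.6,fy=4.6,interpolation=cv2.INTER_CUBIC))
E
```

```text
7.15 [524.95563858 216.97752863  31.26494005] [0.41793478 0.55303616 0.17815253]
```

View pics/t4.png

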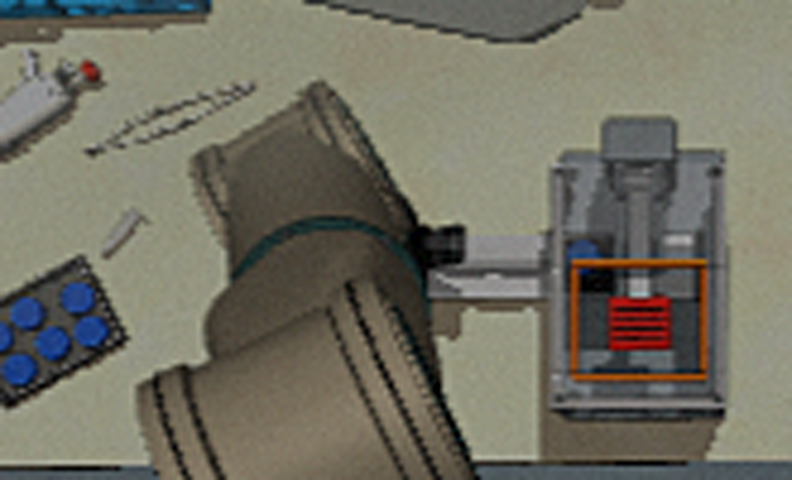

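View pics/s4.png

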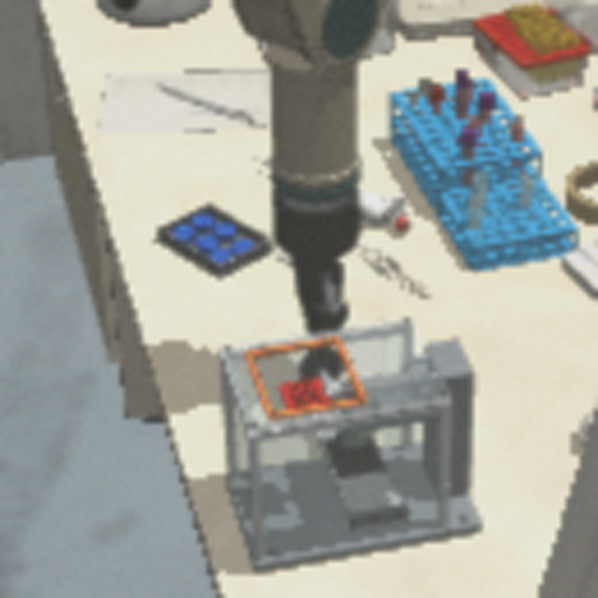

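>>> step_arm --moves "-0.1 0 0 0 0 0 0; -0.1 0 0 0 0 0 0; -0.1 0 0 0 0 0 0; -0.1 0 0 0 0 0 0; -0.1 0 0 0 0 0 0; -0.08 0 0 0 0 0 0; -0.06 0 0 0 0 0 0"

```text
clock: 7.85
eef_pos: [525.0, 185.9, 31.3]
tool_rot: [-1.571, 0.0, 1.57]
force: [0.2, 1.0, -0.0]
width: 0.1
```

>>> step_arm --moves "-0.04 0 0 0 0 0 0; -0.04 0 0 0 0 0 0; -0.02 0 0 0 0 0 0"

```text
clock: 8.15
eef_pos: [524.9, 181.4, 31.3]
tool_rot: [-1.571, -0.0, 1.57]
force: [-0.6, 2.4, 0.4]
width: 0.4
```

>>> step_arm --moves "-0.02 0 0 0 0 0 0; -0.02 0 0 0 0 0 0"

```text
clock: 8.35
eef_pos: [524.9, 179.6, 31.3]
tool_rot: [-1.571, -0.0, 1.571]
force: [-0.1, 1.2, 1.0]
width: -0.1
```

>>> step_arm --moves "-0.02 0 0 0 0 0 0; -0.02 0 0 0 0 0 0"

```text
clock: 8.55
eef_pos: [524.9, 177.5, 31.3]
tool_rot: [-1.571, -0.0, 1.57]
force: [-0.7, 1.5, 1.2]
width: 0.3
```

>>> step_arm --moves "-0.02 0 0 0 0 0 0; 0 0 0 0 0 0 0"

```text
clock: 8.75
eef_pos: [524.9, 177.4, 31.3]
tool_rot: [-1.571, -0.001, 1.571]
force: [-0.6, 4.7, 0.1]
width: -0.1
```

>>> step_arm --moves "-0.02 0 0 0 0 0 0; -0.02 0 0 0 0 0 0; 0 0 0 0 0 0 0"

```text
clock: 9.05
eef_pos: [524.9, 177.3, 31.4]
tool_rot: [-1.572, -0.003, 1.572]
force: [-1.0, 7.2, -1.2]
width: -0.3
```

```bash
python3 - <<'E'
from cell import get_image,ctrl
from h import *
p=get_image('top');q=get_image('side');s=ctrl.read_state();print(s['clock'],s['eef_pos'],s['force'])
a=p['color'][130:230,180:345]; cv2.imwrite('pics/t5.png',cv2.resize(a,None,fx=4.8,fy=4.8,interpolation=cv2.INTER_CUBIC))
a=q['color'][160:250,270:355]; cv2.imwrite('pics/s5.png',cv2.resize(a,None,fx=6.5,fy=6.5,interpolation=cv2.INTER_CUBIC))
E
```

```text
9.15 [524.92579211 177.23100396  31.39274679] [-0.21678853  7.36783054 -1.20465218]
```

View pics/t5.png

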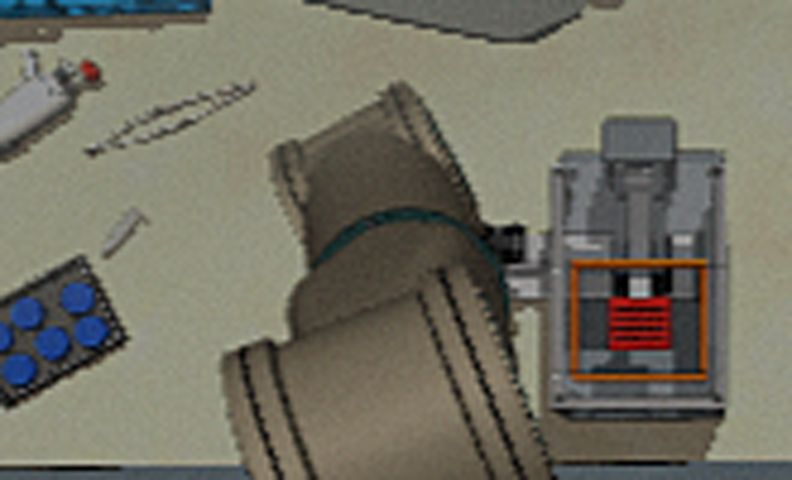

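View pics/s5.png

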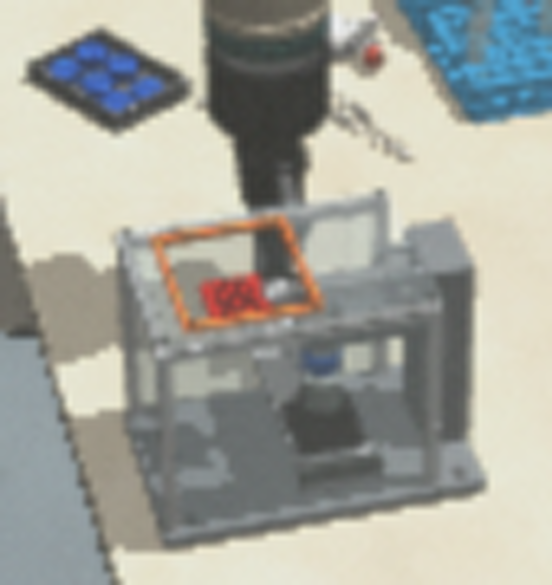

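>>> step_arm --moves "0.1 0 0 0 0 0 0; 0.3 0 0 0 0 0 0; 0.4 0 0 0 0 0 0; 0.3 0 0 0 0 0 0; 0.1 0 0 0 0 0 0; 0 -0.4 0 0 0 0 0; 0 -0.6 0 0 0 0 0; 0 -0.6 0 0 0 0 0; 0 -0.6 0 0 0 0 0; 0 -0.6 0 0 0 0 0; 0 -0.6 0 0 0 0 0; 0 -0.2 0 0 0 0 0; 0 0 0 0 0 0 0"

```text
clock: 10.45
eef_pos: [525.7, 234.3, 212.5]
tool_rot: [-1.573, -0.001, 1.57]
force: [0.9, 0.0, 0.1]
width: -0.3
```

```bash
python3 - <<'E'
from cell import get_image,ctrl
from h import *
p=get_image('top');q=get_image('side');s=ctrl.read_state();print(s['clock'],s['eef_pos'],s['force'])
a=p['color'][130:230,180:345]; cv2.imwrite('pics/t6.png',cv2.resize(a,None,fx=4.8,fy=4.8,interpolation=cv2.INTER_CUBIC))
for n,pic in(('top',p),('side',q)):
  for t in('vial','knob_face','window','paddle_top'): print(n,t,[(x['position'],round(x['conf'],2)) for x in nets.place_of(pic,t)[:2]])
E
```

```text
10.55 [524.18737595 233.78393648 210.13922799] [-0.08700116  0.21363327 -0.25978333]Traceback (most recent call last):
  File "<stdin>", line 6, in <module>
NameError: name 'nets' is not defined
```

View pics/t6.png

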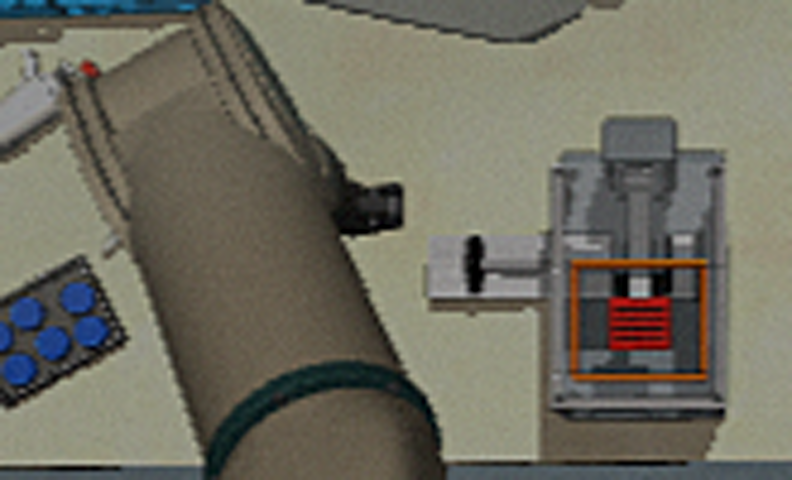

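>>> step_arm --moves "-0.3 0 0.1 0 0 0 0; -0.5 0 0.14 0 0 0 0; -0.6 0 0.14 0 0 0 0; -0.6 0 0.14 0 0 0 0; -0.6 0 0.14 0 0 0 0; -0.5 0 0.14 0 0 0 0; -0.4 0 0.1 0 0 0 0; -0.25 0 0.06 0 0 0 0; -0.14 0 0.04 0 0 0 0; 0 0 0 0 0 0 0; 0 0 0 0 0 0 0; 0 0 0 0 0 0 0"

```text
clock: 11.75
eef_pos: [475.1, 41.1, 211.2]
tool_rot: [-1.571, -0.001, 1.572]
force: [0.5, 0.4, -0.5]
width: 0.4
```

```bash
python3 - <<'E'
from cell import get_image,ctrl,nets
from h import *
p=get_image('top');q=get_image('side');s=ctrl.read_state();print(s['clock'],s['eef_pos'],s['tool_rot'],s['force'],s['qpos'])
a=p['color'][130:230,220:385]; cv2.imwrite('pics/t7.png',cv2.resize(a,None,fx=4.8,fy=4.8,interpolation=cv2.INTER_CUBIC))
u=proj(q,s['eef_pos'])[0];a=q['color'][130:250,250:375].copy(); b=cv2.resize(a,None,fx=5,fy=5,interpolation=cv2.INTER_CUBIC)
c=((u-[250,130]+.5)*5).astype(int); cv2.circle(b,(int(c[0]),int(c[1])),4,(0,255,0),1); cv2.imwrite('pics/s7.png',b); print(u,c)
for pic in(p,q):
  for t in('vial','window','paddle_top'): print(t,[(x['position'],round(x['conf'],2)) for x in nets.place_of(pic,t)[:2]])
E
```

```text
11.85 [475.00233049  40.90277954 211.24755572] [-1.57090109e+00 -3.57780522e-04  1.57197625e+00] [-0.22819042  0.58359514 -0.22763943] [-0.07541099  0.41318033 -0.09502531  2.00772362  0.05710401  0.72299721
  1.36666192]
[305.95935034 186.0802529 ] [282 282]
vial []
window []
paddle_top []
vial []
window [([468.4, 44.3, 148.4], 0.74)]
paddle_top [([472.6, 38.6, 133.3], 0.58)]
```

View pics/t7.png

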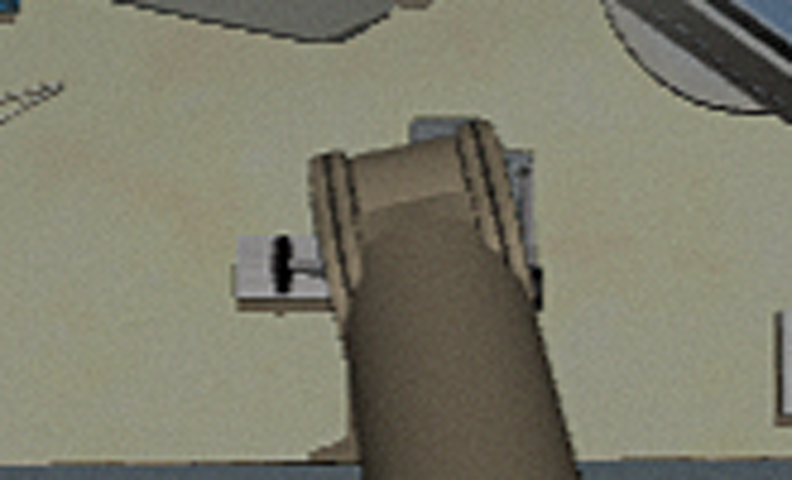

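View pics/s7.png

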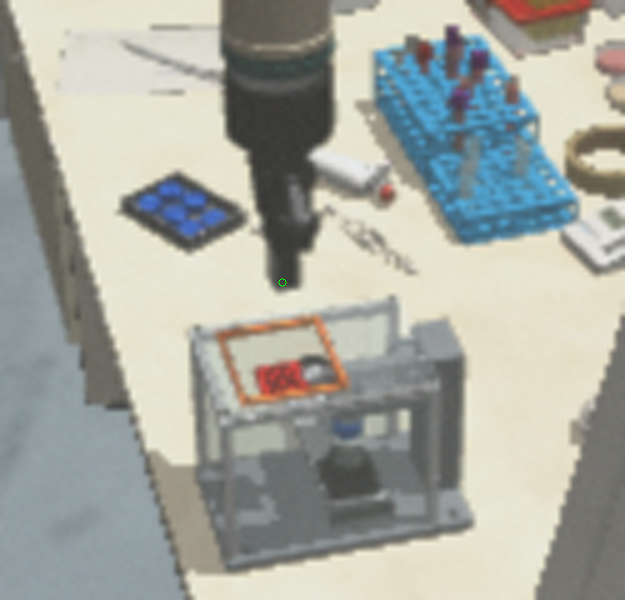

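>>> step_arm --moves "-0.02 0.2 0 0 0 0 0; 0 0.25 0 0 0 0 0; 0 0.25 0 0 0 0 0; 0 0.25 0 0 0 0 0; 0 0.2 0 0 0 0 0; 0 0.13 0 0 0 0 0; 0 0.1 0 0 0 0 0; 0 0 0 0 0 0 0"

```text
clock: 12.95
eef_pos: [474.6, 39.0, 141.7]
tool_rot: [-1.57, 0.0, 1.57]
force: [-0.1, -0.7, -0.1]
width: 0.3
```

```bash
python3 - <<'E'
from cell import get_image,ctrl,nets
from h import *
q=get_image('side');s=ctrl.read_state();print(s['clock'],s['eef_pos'],s['force'])
a=q['color'][150:240,270:355]; cv2.imwrite('pics/s8.png',cv2.resize(a,None,fx=6.5,fy=6.5,interpolation=cv2.INTER_CUBIC))
E
```

```text
13.0 [474.80161335  38.98355646 142.1707707 ] [0.30856734 0.15840394 0.18729357]
```

View pics/s8.png

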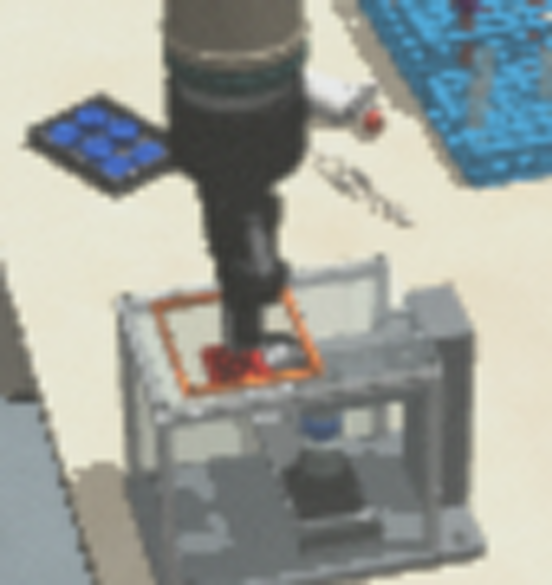

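>>> step_arm --moves "0 0.1 0 0 0 0 0; 0 0.1 0 0 0 0 0; 0 0.06 0 0 0 0 0; 0 0.06 0 0 0 0 0; 0 0.06 0 0 0 0 0; 0 0 0 0 0 0 0"

```text
clock: 13.6
eef_pos: [474.8, 39.0, 123.2]
tool_rot: [-1.571, 0.0, 1.57]
force: [-1.3, -0.3, 4.9]
width: -0.2
```

>>> step_arm --moves "0 0.06 0 0 0 0 0; 0 0.06 0 0 0 0 0; 0 0.04 0 0 0 0 0; 0 0 0 0 0 0 0"

```text
clock: 14.0
eef_pos: [475.3, 39.0, 115.8]
tool_rot: [-1.572, -0.0, 1.57]
force: [-2.0, -0.6, 7.4]
width: -0.1
```

>>> step_arm --moves "0 0.03 0 0 0 0 0; 0 0.02 0 0 0 0 0; 0 0 0 0 0 0 0"

```text
clock: 14.3
eef_pos: [475.5, 39.0, 113.5]
tool_rot: [-1.572, -0.0, 1.57]
force: [-1.7, -0.0, 8.4]
width: -0.0
```

>>> step_arm --moves "0 0.02 0 0 0 0 0; 0 0.02 0 0 0 0 0; 0 0 0 0 0 0 0"

```text
clock: 14.6
eef_pos: [475.7, 39.0, 112.7]
tool_rot: [-1.573, -0.0, 1.57]
force: [-4.5, -1.2, 21.8]
width: -0.2
```

>>> step_arm --moves "0 0.01 0 0 0 0 0; 0 0 0 0 0 0 0; 0 0 0 0 0 0 0"

```text
clock: 14.9
eef_pos: [475.7, 39.0, 112.5]
tool_rot: [-1.574, -0.0, 1.57]
force: [-4.6, -0.3, 25.4]
width: -0.3
```

```bash
python3 - <<'E'
from cell import get_image,ctrl,nets
from h import *
q=get_image('side');s=ctrl.read_state();print(s['clock'],s['eef_pos'],s['force'])
a=q['color'][150:240,270:355]; cv2.imwrite('pics/s9.png',cv2.resize(a,None,fx=6.5,fy=6.5,interpolation=cv2.INTER_CUBIC))
E
```

```text
14.95 [475.70857312  39.00951016 112.54653512] [-4.73610256 -1.36328523 25.74932884]
```

View pics/s9.png

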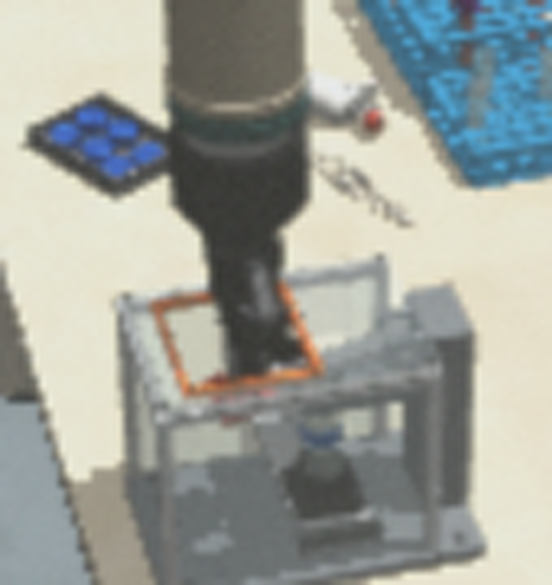

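>>> step_arm --moves "0 -0.06 0 0 0 0 0; 0 -0.1 0 0 0 0 0; 0 -0.1 0 0 0 0 0; 0 -0.15 0 0 0 0 0; 0 -0.2 0 0 0 0 0; 0 -0.3 0 0 0 0 0; 0 -0.4 0 0 0 0 0; 0 -0.4 0 0 0 0 0; 0 -0.3 0 0 0 0 0; 0 0 0 0 0 0 0; 0 0 0 0 0 0 0"

```text
clock: 16.05
eef_pos: [474.9, 38.9, 210.8]
tool_rot: [-1.571, -0.0, 1.57]
force: [0.3, 0.1, -0.8]
width: 0.3
```

```bash
python3 - <<'E'
from cell import get_image,ctrl,nets
from h import *
q=get_image('side');p=get_image('top');s=ctrl.read_state();print(s['clock'],s['eef_pos'],s['force'])
a=q['color'][150:240,270:355]; cv2.imwrite('pics/s10.png',cv2.resize(a,None,fx=6.5,fy=6.5,interpolation=cv2.INTER_CUBIC))
E
```

```text
16.15 [474.24173255  38.8930833  210.02782001] [ 0.41044991  0.00212197 -0.36158457]
```

View pics/s10.png

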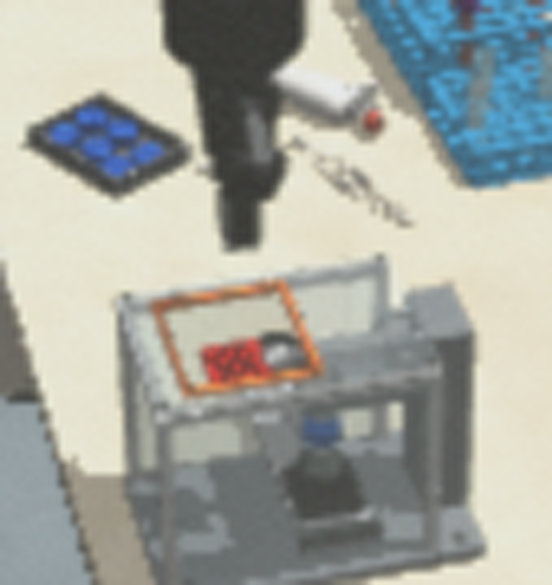

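```bash
python3 - <<'E'
from h import *
a=cv2.imread('pics/s8.png').astype(int);b=cv2.imread('pics/s10.png').astype(int)
for im in(a,b):
    s=im[395:500,295:350]; m=(s[...,0]-s[...,2])>25; w=np.where(m,s[...,0]-s[...,2],0); print(m.sum(), np.argwhere(m).min(0)+[395,295],np.argwhere(m).max(0)+[395,295],(w.sum(1)*np.arange(105)).sum()/w.sum()+395)
    print(s[::4,27].tolist())
E
```

```text
522 [418 303] [438 339] 427.1156893819334
[[131, 133, 131], [121, 121, 120], [105, 106, 102], [94, 96, 92], [97, 100, 95], [105, 105, 99], [115, 107, 98], [126, 104, 88], [124, 95, 78], [109, 87, 74], [105, 85, 74], [115, 100, 90], [137, 133, 125], [137, 140, 133], [116, 119, 112], [102, 106, 99], [93, 97, 91], [90, 94, 89], [91, 95, 90], [93, 96, 91], [87, 90, 85], [77, 80, 77], [72, 74, 73], [69, 72, 71], [70, 73, 72], [70, 72, 70], [70, 72, 71]]
770 [418 303] [445 339] 430.48592622700943
[[132, 135, 133], [120, 123, 121], [107, 107, 104], [98, 98, 94], [99, 100, 97], [107, 106, 101], [117, 109, 100], [124, 102, 87], [129, 97, 78], [130, 97, 79], [118, 89, 75], [105, 83, 73], [105, 86, 75], [108, 100, 89], [112, 113, 105], [102, 106, 101], [93, 96, 92], [93, 95, 90], [94, 96, 90], [93, 96, 91], [87, 90, 88], [79, 82, 81], [73, 77, 75], [69, 72, 71], [68, 71, 71], [69, 72, 72], [71, 75, 73]]
```

```bash
python3 - <<'E'
from cell import get_image,ctrl
from h import *
p=get_image('top'); a=p['color'][130:230,220:385]; b=cv2.resize(a,None,fx=4.8,fy=4.8,interpolation=cv2.INTER_CUBIC); cv2.imwrite('pics/t11.png',b)
o=cv2.imread('pics/t7.png')
for im in(o,b):
    m=(im[225:300,255:310].max(2)<60); print(np.argwhere(m).mean(0)+[225,255])
s=ctrl.read_state(); print(s['clock'],s['force'],np.abs(s['qd']).max())
print(ctrl.finish_job())
E
```

```text
[264.75287356 282.70114943]
[264.33598184 283.09307605]
16.2 [-0.11422252  0.67890086  0.02653907] 0.0033294375337165694
the job is handed in; nothing more can be done
None
```

I pushed the shuttle home, pressed the paddle to its stop through the guard window, let it come back up, and handed the job in at 16.2 s. No verdict was reported.

**Shuttle:** I pushed the knob with the closed fingers until it stopped, at about 7 N. In the top picture the knob had moved about 86 mm, against a stated travel of 85 mm. It was in the same place after the press, to within about 1 mm.

**Press:** The fingertips went down in the middle of the window until the paddle stopped with the TCP at z = 112.5 mm. The force rose from about 8 N to 26 N there.

**After the press:**
- **Paddle:** it is back up in the side picture.
- **Cap:** its lower edge is about 1.1 pixels lower (roughly 4.5–5 mm). The white gap under it has closed.
- **Vial:** it stands upright under the ram.
- **Tool:** it is clear, 60 mm above the window, with force readings at noise level.

**Checks that disagreed or failed:**
- My side-camera measurement of the window was about 7 mm off the top-camera one in y. I used the top-camera value, which the knob's stop position confirmed.
- The networks mostly did not find the vial, so I judged it from the pictures.
- I did not check the bystanders separately. I kept the arm's path clear of them and saw no contact forces on the way.

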